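# Hold the retaining ring open at the kiln hinge's groove

## Robot

A 7-joint arm with a two-finger parallel gripper is mounted at the origin on the work surface. World frame = base frame: x ahead of the robot, y to its left, z up, the work surface at z = 0. Lengths are in m, angles in rad, forces in N, time in s.
With the tool pointing down it reaches from about 0.425 to 0.875 m from the base axis. Payload 4.7 kg.
Tool frame: the origin (TCP) lies at the very end of the fingers, on their centre line; the grasp point (between the pads) lies behind it (ctrl.tcp_to_grasp is the y of the grasp point in the tool frame, in m); y points along the fingers, x is the direction in which the jaws open and shut, and the axes are right-handed (so a half turn about y gives the same grasp; the last joint's range is limited). The gripper opens to 87 mm and grips with 3 to 60 N. Pads are 19 mm wide; open, the fingers measure 117 mm over their backs; the gripper's body (75 mm by 190 mm) begins 51 mm behind the grasp point.
Start: joints at [-1.212, 0.321, -0.07, 1.45, 0.023, 1.371, -0.057], TCP at [0.22, 0.612, 0.223] pointing down, gripper open.
Joint ranges: [-2.86, 2.86], [-0.3, 2.09], [-1.38, 1.24], [0.06, 2.45], [-1.56, 4.7], [0.09, 2.05], [-2.69, 2.69]. Speed limits (rad/s): [2.57, 2.57, 3.14, 3.14, 3.14, 3.14, 3.14].

## Interface

Orientations are given as a rotation vector (axis times angle).
In Python, from bench import ctrl, get_image, workorder gives the robot as it stands.
- The arm moves only by the tool drive_tool, never from a script. Its argument "increments" is text: rows parted by semicolons, each of 5 numbers parted by spaces: the shift along the tool's x, y, z in mm, then the turn about the tool's y in degrees, then the closure in counts, from 0 (fully open) to 255 (shut). In form: tx ty tz yaw fingers; .... A call has 1 to 20 rows; each row shifts and turns the commanded pose from where the row before left it, along the tool's axes as they then stand; what a row does not reach is not made up. A row lasts 1/8 s, in which the tool goes at most 62.5 mm and 10.7 degrees, less where a joint would pass 70% of its speed; a pose out of reach is approached as far as the arm can. A call is refused whole if a number of a shift passes 62.5 or a number of a turn 10.7, either way. A call with a gripper value outside its range is refused whole. The fingers move at their own pace and stop on an object; "squeeze" is the grip in N (left out, the last holds). Time passes only in rows, so rows that do not move let the fingers close. It gives the time, the measured TCP pose, the force and the opening at its end, in the units of the state.
- ctrl.get_state(): the state, without advancing time (a new reading comes with each control period).
- get_image(name): name is "scene" or "top" or "wrist"; returns a dict with "img" (400x640x3 uint8, red, green, blue), "mtx" (3x3 intrinsics, pixels), "camera_from_world" (4x4, takes a point from world to camera coordinates). Camera axes: x right, y up, looking along -z (the intrinsics and any distortion apply to the point x, -y, -z); pixel columns grow to the right and rows downward; lengths in m; the calibration is good to about 2 mm. A picture is of the moment at which its call begins. There is no depth.
- workorder.close_job(): hands the job in, once; it reports no verdict.
The state is a dict: "time": time; "joint_positions": joint angles; "qd": joint speeds; "joint_torque": joint torques, N m; "position": TCP position; "tool_rot": TCP orientation; "ft_force": force on the tool from outside, world axes, zero at the start; "torque": the same for the moment, N m; "grip_width": opening from 0.0 (shut) to 1.0 (fully open).
Only numpy, scipy, OpenCV 4.12 (cv2) and the standard library are available. Lean on these libraries where they do the work, as an engineer would, in place of code of your own. Each camera call takes 0.05 s, during which the arm holds its last target.

## Task

The kiln's lid hinge needs its retaining ring. Pick up the circlip pliers with the ring on their tips by squeezing the two handles fully together, so that the ring is spread, bring the spread ring level over the end of the upright axle and slide it down until it surrounds the groove, centred on the axle. Finish while holding it there: keep the handles squeezed and the ring spread, hovering still in the groove's height without leaning on the hinge; do not disturb the bottle, jar or mug.

Things in the scene. Friction and masses are not known exactly. Their poses are not given: they have to be found in the camera images.
- pliers: Circlip pliers, 170 mm long, 0.25 kg (varies by a quarter), loose, level on a wooden rest, a steel retaining ring on their tips. Origin midway between the two pivots (in a steel cross plate 56 mm wide), at mid-height, 50 mm above the bench at the start; x points from the handles to the ring, z up. Thin jaws, tips bent down to the ring, which cannot come off. Centre of mass 32 mm behind the origin.
- pliers_grip (a point): Midway between the handles at mid-height, 55 mm behind the pliers' origin: squeeze here, along the pliers' y. The two straight black handles span x = -120 to -25 mm, each 20 mm tall and 11 mm thick. Relaxed, each splays outwards to the rear by 0.22 rad, outer faces about 52 mm apart here; squeezed to their stop they are parallel, 28 mm over the outer faces.
- pliers_ring (a point): Centre of the spread ring, at its mid-thickness: 65 mm ahead of the pliers' origin and 30 mm below it (120 mm ahead of and 30 mm below the grip point), fixed on the pliers. Steel ring 4 mm thick, 5 mm wide, gap towards the pliers; fully spread its inside is round, 38 mm in diameter; relaxed it is about 26 mm across and will not pass the axle.
- spread (a joint): Angle of one handle, rad: 0 = relaxed, ring closed; 0.22 = handles squeezed to the stop, ring fully spread. Both handles move together against a spring: about 3 N on each at the grip point starts them, 8 N reaches the stop; grip with 20 to 40 N to hold them firmly.
- rest: Low wooden tool rest fixed on the bench, carrying the pliers at the start (same x, y and yaw). Base board 14 mm thick, 80 mm wide; two blocks across it, 40 mm high: one under the cross plate (x = -11 to 11 mm, 60 mm wide), one under the handles' rear (x = -119 to -97 mm, 100 mm wide). Origin at the bench below the pliers' origin.
- axle: The kiln's lid hinge, fixed on the bench: grey base 110 x 90 x 12 mm, 54 mm square block up to 62 mm, flat dark arm (34 mm wide, reaching 160 mm along its x, top at 72 mm), brass washer of radius 22 mm, top at 76 mm, and the upright steel axle stub, 30 mm in diameter, bevelled end at 102 mm, groove 25 mm in diameter from 76 to 84 mm. Origin on the axle's line at the bench; z up.
- axle_groove (a point): Middle of the groove, on the axle's line, 80 mm above the bench, 4 mm above the washer.
- axle_tip (a point): Top end of the axle stub, on its line, 102 mm above the bench.
- glue: Bystander: white bottle, 52 mm in diameter, 130 mm tall, origin at the centre of its underside.
- frit: Bystander: low amber glass jar with steel cap, 56 mm in diameter, 75 mm tall, origin at the centre of its underside.
- mug: Bystander: white mug, 80 mm in diameter, 90 mm tall, origin at the centre of its underside.
Not all that is in view belongs to the job. There is more than one size of the axle; the job needs the largest.

How it is judged:
By the outcome, as a careful person would: the job done as asked, in the order asked, and still so for the second after the job is handed in, while the arm keeps its last pose, push and grip.
It also fails if it takes over 40 s, if anything falls off the work surface, if the arm or the gripper's body presses on something with over 40 N, if the wrist force passes 120 N, or if a joint passes its speed limit or range.

## Working session

There is one attempt and no reset: what is moved stays moved. The work goes in short steps, Python scripts to look and compute and a tool call to move; the robot and the scene stay as the last step left them, time stands still between calls to the robot, and variables do not carry over. Pictures are saved under pics/ and viewed, and the job is handed in when it is done.

Besides the shell and the picture viewer there is one more tool, called after ">>>" as a command line: name --argument value ..., lists and objects as JSON in quotes. drive_tool: Moves the arm, as the interface text tells. Its arguments: {"type":"object","properties":{"increments":{"type":"string"},"squeeze":{"type":"number"}},"required":["increments"]}

```bash
ls; mkdir -p pics; python3 - <<'E'
from bench import ctrl,get_image
import cv2
s=ctrl.get_state()
for k,v in s.items(): print(k,v)
print(ctrl.tcp_to_grasp)
for n in ["scene","top","wrist"]:
    d=get_image(n); cv2.imwrite(f"pics/{n}0.png",d["img"][:,:,::-1]); print(n,d["mtx"].round(1).tolist(),d["camera_from_world"].round(3).tolist(),[k for k in d])
E
```

```text
pics
time 0.0
joint_positions [-1.21191496  0.32184369 -0.07009713  1.45168619  0.02259474  1.3707915
 -0.05691442]
qd [-7.71058645e-05  6.01882922e-04 -9.00576949e-04 -1.26381282e-03
 -1.87500800e-04  2.08418872e-05 -9.87491971e-05]
joint_torque [ 2.11532688e-04 -4.91288924e+01 -4.03726939e-01 -3.12526703e+01
 -6.40363223e-02  4.37287556e-02  1.45186282e-04]
position [0.21954331 0.61120731 0.22144256]
tool_rot [-1.35402203 -0.95049192  0.95303088]
ft_force [-0.06670465 -0.39475726  0.03674864]
torque [ 0.01759642 -0.00341895 -0.02187142]
grip_width 0.9974149334418438
-0.0187
scene [[462.2, 0.0, 320.9], [0.0, 462.2, 193.5], [0.0, 0.0, 1.0]] [[0.813, 0.583, 0.002, -0.492], [-0.463, 0.642, 0.611, 0.201], [0.355, -0.498, 0.792, -1.629], [0.0, 0.0, 0.0, 1.0]] ['img', 'mtx', 'camera_from_world']
top [[497.1, 0.0, 321.4], [0.0, 497.1, 199.5], [0.0, 0.0, 1.0]] [[-0.022, -1.0, 0.006, 0.023], [0.998, -0.022, 0.054, -0.586], [-0.054, 0.007, 0.999, -1.693], [0.0, 0.0, 0.0, 1.0]] ['img', 'mtx', 'camera_from_world']
wrist [[295.9, 0.0, 321.6], [0.0, 295.9, 202.6], [0.0, 0.0, 1.0]] [[0.338, 0.941, -0.001, -0.65], [-0.906, 0.325, -0.272, 0.034], [-0.256, 0.092, 0.962, -0.39], [0.0, 0.0, 0.0, 1.0]] ['img', 'mtx', 'camera_from_world']
```

View pics/scene0.png

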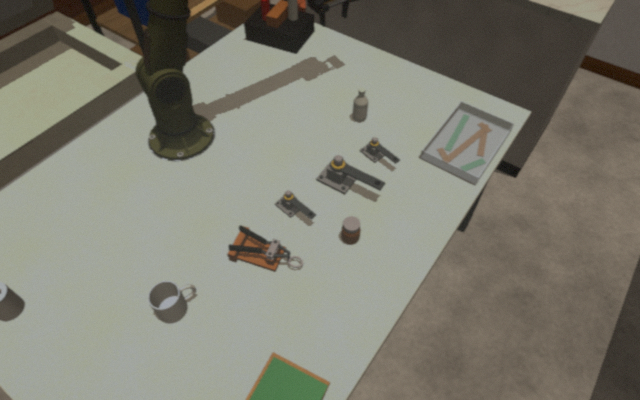

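View pics/top0.png

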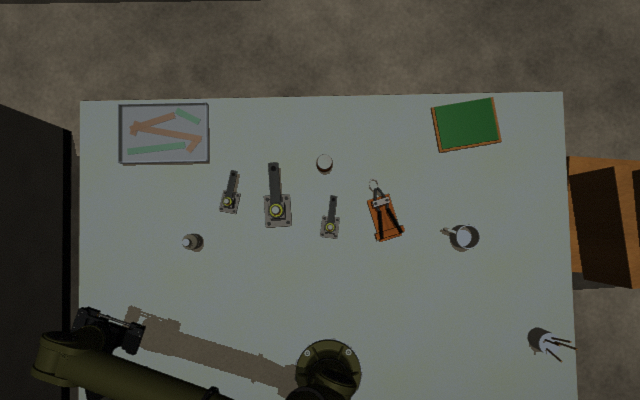

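View pics/wrist0.png

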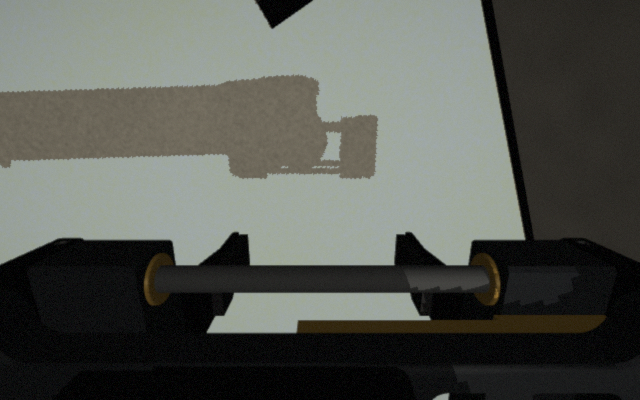

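The top view shows three hinges, with axles at about (229,201), (276,210) and (329,228). The middle one has a base of about 27 px, or 90 mm, so it is the largest and fits the description. The two outer ones are about 18 px, or 60 mm. I'll confirm this in an enlarged crop.

```bash
cat > h.py <<'E'
import numpy as np, cv2
from bench import ctrl,get_image
from scipy.spatial.transform import Rotation as R
def proj(d,P):
    P=np.atleast_2d(P); T=d["camera_from_world"]; c=P@T[:3,:3].T+T[:3,3]; c=c*[1,-1,-1]
    u=c@d["mtx"].T; return u[:,:2]/u[:,2:]
def ray(d,uv):
    T=d["camera_from_world"]; K=d["mtx"]
    v=np.linalg.inv(K)@[uv[0],uv[1],1]; v=v*[1,-1,-1]
    Rw=T[:3,:3].T; o=-Rw@T[:3,3]; w=Rw@v; return o,w/np.linalg.norm(w)
def onz(d,uv,z):
    o,w=ray(d,uv); return o+w*(z-o[2])/w[2]
def tri(rs):
    A=0;b=0
    for o,w in rs:
        M=np.eye(3)-np.outer(w,w); A=A+M; b=b+M@o
    p=np.linalg.solve(A,b); return p,[np.linalg.norm((np.eye(3)-np.outer(w,w))@(p-o)) for o,w in rs]
E
python3 - <<'E'
from h import *
a=cv2.imread("pics/top0.png"); b=cv2.imread("pics/scene0.png")
cv2.imwrite("pics/topc.png",cv2.resize(a[150:255,210:410],None,fx=4,fy=4,interpolation=cv2.INTER_CUBIC))
cv2.imwrite("pics/scenec.png",cv2.resize(b[130:280,220:410],None,fx=4,fy=4,interpolation=cv2.INTER_CUBIC))
s=ctrl.get_state();print(R.from_rotvec(s["tool_rot"]).as_matrix().round(3))
d=get_image("top")
for n,uv,z in [("axle",(276,210),.102),("s1",(229,201),.05),("s2",(329,228),.05),("cross",(379,201),.05),("glue",(190,242),.1),("frit",(324,162),.06),("mug",(463,237),.05),("ring",(375,184),.02),("rear",(389,232),.05)]: print(n,onz(d,uv,z).round(3))
E
```

```text
[[ 0.338 -0.    -0.941]
 [ 0.941 -0.001  0.338]
 [-0.001 -1.    -0.   ]]
axle [0.55  0.159 0.102]
s1 [0.586 0.321 0.05 ]
s2 [ 0.488 -0.013  0.05 ]
cross [ 0.575 -0.184  0.05 ]
glue [0.453 0.44  0.1  ]
frit [ 0.71  -0.001  0.06 ]
mug [ 0.448 -0.463  0.05 ]
ring [ 0.635 -0.175  0.02 ]
rear [ 0.47  -0.214  0.05 ]
```

View pics/topc.png

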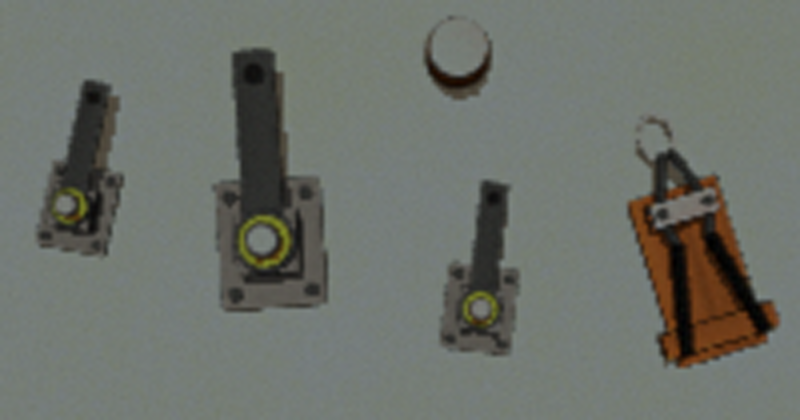

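View pics/scenec.png

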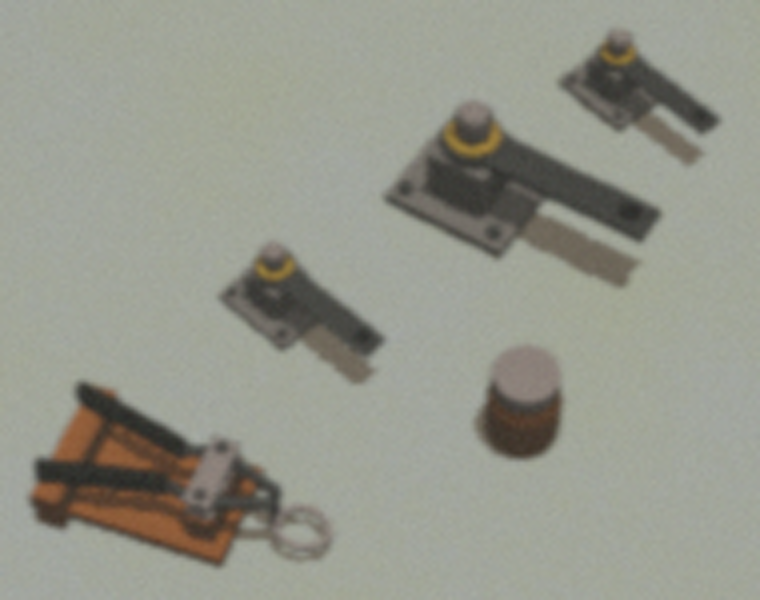

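The crop confirms the middle hinge is the largest (axle about (276,210) in the top view). The pliers are on the orange rest with their ring at about (373,184). I'll move over the pliers now.

>>> drive_tool --increments "-9 0 -24 0 0;-18 0 -49 0 0;-18 0 -49 0 0;-18 0 -49 0 0;-18 0 -49 0 0;-18 0 -49 0 0;-18 0 -49 0 0;-30 0 -30 0 0;-45 0 -18 0 0;-45 0 -18 0 0;-45 0 -18 0 0;-45 0 -18 0 0;-45 0 -18 0 0;-45 0 -18 0 0;-45 0 -18 0 0;-45 0 -18 0 0;-45 0 -18 0 0;-45 0 -18 0 0;-45 0 -18 0 0;-20 0 -8 0 0" --squeeze 35

```text
time: 2.7
position: [0.5165, -0.2022, 0.2226]
tool_rot: [-1.355, -0.948, 0.949]
ft_force: [-0.1, 0.4, -0.2]
grip_width: 0.997
```

>>> drive_tool --increments "0 0 0 10 0;0 0 0 10 0;0 0 0 10 0;0 0 0 10 0;0 0 0 10 0;0 0 0 10 0;0 0 0 10 0;0 0 0 10 0;0 0 0 10 0;0 0 0 10 0;0 0 0 10 0;0 0 0 10 0;0 0 0 10 0;0 0 0 10 0;0 0 0 5 0;0 0 0 0 0"

```text
time: 4.7
position: [0.5173, -0.1984, 0.2224]
tool_rot: [-1.324, 1.01, -1.01]
ft_force: [-0.1, -0.8, -0.0]
grip_width: 0.998
```

```bash
python3 - <<'E'
from h import *
s=ctrl.get_state();print(s["time"],s["position"],R.from_rotvec(s["tool_rot"]).as_matrix().round(3),s["ft_force"])
for n in ["wrist","top"]:
    d=get_image(n); cv2.imwrite(f"pics/{n}1.png",d["img"][:,:,::-1])
    import pickle; pickle.dump(d,open(f"pics/{n}1.pkl","wb"))
E
```

```text
4.7 [ 0.51727244 -0.19842208  0.2224341 ] [[ 0.264 -0.     0.965]
 [-0.965  0.     0.264]
 [-0.    -1.    -0.   ]] [-0.1292234  -0.81529841 -0.03743926]
```

View pics/wrist1.png

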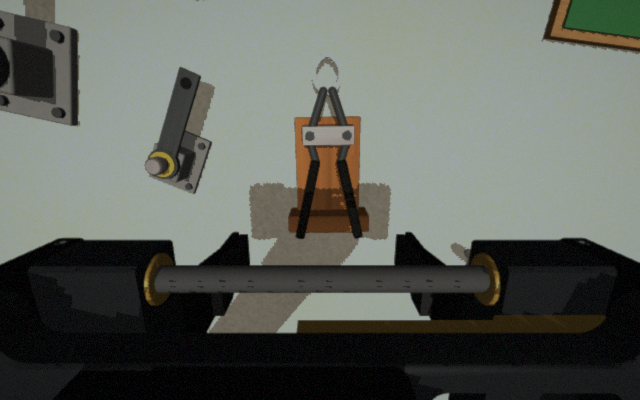

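The pliers show nicely aligned in the wrist view: plate pivots near (308,136) and (348,136), handle ends near (301,234) and (357,234).

```bash
python3 - <<'E'
from h import *; import pickle
w=pickle.load(open("pics/wrist1.pkl","rb")); t=pickle.load(open("pics/top1.pkl","rb"))
def plate(d,box):
    x0,y0,x1,y1=box; c=d["img"][y0:y1,x0:x1].astype(int)
    sat=c.max(2)-c.min(2); m=((sat<25)&(c.min(2)>95)).astype(np.uint8)
    n,l,st,ce=cv2.connectedComponentsWithStats(m)
    for i in range(1,n):
        if st[i,4]>25: print(box,st[i],(ce[i]+[x0,y0]).round(1))
    i=1+np.argmax(st[1:,4]); cn,_=cv2.findContours((l==i).astype(np.uint8),cv2.RETR_EXTERNAL,cv2.CHAIN_APPROX_NONE)
    r=cv2.minAreaRect(cn[0]); 
    return np.array(r[0])+[x0,y0],r
def handle(d,box):
    x0,y0,x1,y1=box; c=d["img"][y0:y1,x0:x1].astype(int)
    m=(c.max(2)<45).astype(np.uint8)
    n,l,st,ce=cv2.connectedComponentsWithStats(m)
    for i in range(1,n):
        if st[i,4]>40:
            ys,xs=np.where(l==i); print("h",st[i]+[x0,y0,0,0,0],(ce[i]+[x0,y0]).round(1))
a=plate(w,(298,122,360,150)); b=plate(t,(366,190,395,214)); print(a,b)
p,e=tri([ray(w,a[0]),ray(t,b[0])]); print("plate tri",p,e)
print(onz(w,a[0],.05),onz(t,b[0],.05))
handle(w,(285,155,375,245)); handle(t,(366,200,410,250))
W=w["img"][50:250,240:420,::-1]; cv2.imwrite("pics/w1c.png",cv2.resize(W,None,fx=3,fy=3,interpolation=cv2.INTER_CUBIC))
W=t["img"][170:250,355:415,::-1]; cv2.imwrite("pics/t1c.png",cv2.resize(W,None,fx=7,fy=7,interpolation=cv2.INTER_CUBIC))
E
```

```text
(298, 122, 360, 150) [  4   4  52  19 814] [328. 135.]
(366, 190, 395, 214) [ 0  0  7 22 84] [368.2 197.6]
(366, 190, 395, 214) [16  0 13 14 88] [390.2 194.3]
(366, 190, 395, 214) [ 7  7 17 10 69] [380.8 201.4]
(array([327.5, 135. ]), ((29.5, 13.0), (18.0, 51.0), 90.0)) (array([388. , 196.5]), ((22.0, 6.5), (13.0, 12.0), 90.0))
plate tri [ 0.58129109 -0.18583077  0.23708771] [np.float64(0.003316357926611933), np.float64(0.003316357926612144)]
[ 0.57533933 -0.18934414  0.05      ] [ 0.58947247 -0.21459966  0.05      ]
h [ 291  159   76   80 1672] [328.7 200.7]
h [ 366  200   38   50 1179] [384.5 224.5]
```

View pics/w1c.png

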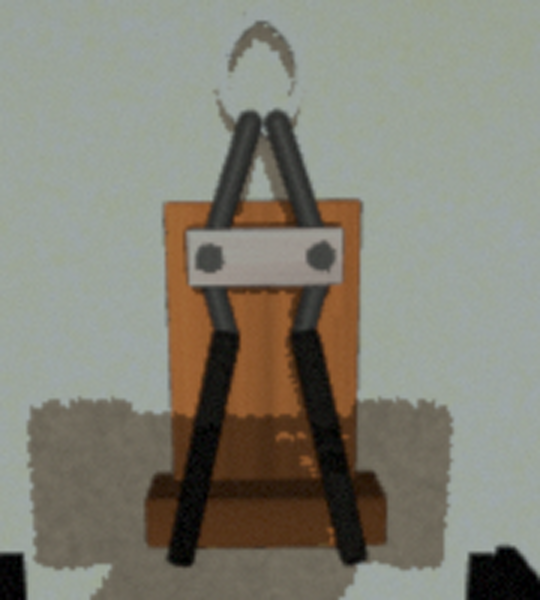

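View pics/t1c.png

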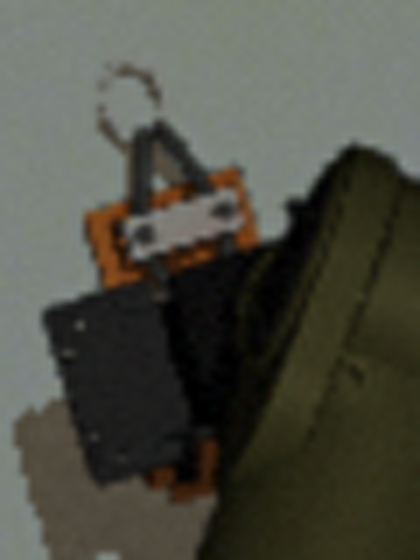

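```bash
python3 - <<'E'
from h import *; import pickle
w=pickle.load(open("pics/wrist1.pkl","rb")); t=pickle.load(open("pics/top1.pkl","rb"))
for a,b in [((327.8,135),(381,202)),((240+209/3,50+258/3),(375.8,203.7)),((240+320/3,50+256/3),(386.9,199.9))]:
    p,e=tri([ray(w,a),ray(t,b)]); print(p.round(4),np.round(e,4), onz(w,a,.06).round(4))
def row(d,v,box):
    m=(d["img"].max(2)[v]<48); xs=[x for x in range(*box) if m[x]]; return xs
for v in (170,185,200,215,230): 
    xs=row(w,v,(285,375)); g=np.split(xs,np.where(np.diff(xs)>2)[0]+1); g=[q for q in g if len(q)>4]
    mids=[q.mean() for q in g]; print(v,[(q[0],q[-1]) for q in g]); 
    if len(mids)==2: print(onz(w,((mids[0]+mids[1])/2,v),.06).round(4))
print(proj(w,[[.5,0,0]]))
# pads
s=ctrl.get_state(); Rt=R.from_rotvec(s["tool_rot"]).as_matrix()
print(proj(w,s["position"]+Rt@[0.0435,0,0]),proj(w,s["position"]-Rt@[0.0435,0,0]))
E
```

```text
[ 0.5734 -0.1914  0.0334] [0.0017 0.0017] [ 0.5759 -0.1893  0.06  ]
[ 0.5676 -0.1717  0.0496] [0.0019 0.0019] [ 0.5697 -0.1708  0.06  ]
[ 0.5795 -0.2125  0.0301] [0.0009 0.0009] [ 0.5809 -0.209   0.06  ]
170 [(np.int64(309), np.int64(317)), (np.int64(338), np.int64(347))]
[ 0.5394 -0.1995  0.06  ]
185 [(np.int64(307), np.int64(314)), (np.int64(342), np.int64(350))]
[ 0.5232 -0.2046  0.06  ]
200 [(np.int64(303), np.int64(311)), (np.int64(345), np.int64(354))]
[ 0.5064 -0.2093  0.06  ]
215 [(np.int64(290), np.int64(358))]
230 [(np.int64(297), np.int64(305)), (np.int64(352), np.int64(361))]
[ 0.4714 -0.2198  0.06  ]
[[169.78132128 150.91973634]]
[[393.74143077 250.01474563]] [[248.48598968 249.99490652]]
```

>>> drive_tool --increments "4 20 2 -1 0;4 30 1.5 0 0;0 20 0 0 0;0 10 0 0 0;0 0 0 0 0"

```text
time: 5.42
position: [0.5227, -0.2052, 0.1422]
tool_rot: [-1.331, 0.998, -0.997]
ft_force: [-0.2, -0.2, 0.3]
grip_width: 0.997
```

```bash
python3 - <<'E'
from h import *
import pickle
s=ctrl.get_state();print(s["time"],s["position"],R.from_rotvec(s["tool_rot"]).as_matrix().round(3).tolist(),s["ft_force"])
for n in ["wrist"]:
    d=get_image(n); cv2.imwrite(f"pics/{n}2.png",d["img"][:,:,::-1]); pickle.dump(d,open(f"pics/{n}2.pkl","wb"))
W=d["img"][0:260,180:460,::-1]; cv2.imwrite("pics/w2c.png",cv2.resize(W,None,fx=2.3,fy=2.3,interpolation=cv2.INTER_CUBIC))
E
```

```text
5.425 [ 0.52266018 -0.20517625  0.14223149] [[0.28, -0.001, 0.96], [-0.96, 0.0, 0.28], [-0.0, -1.0, -0.001]] [-0.21743485 -0.19408846  0.32082485]
```

View pics/w2c.png

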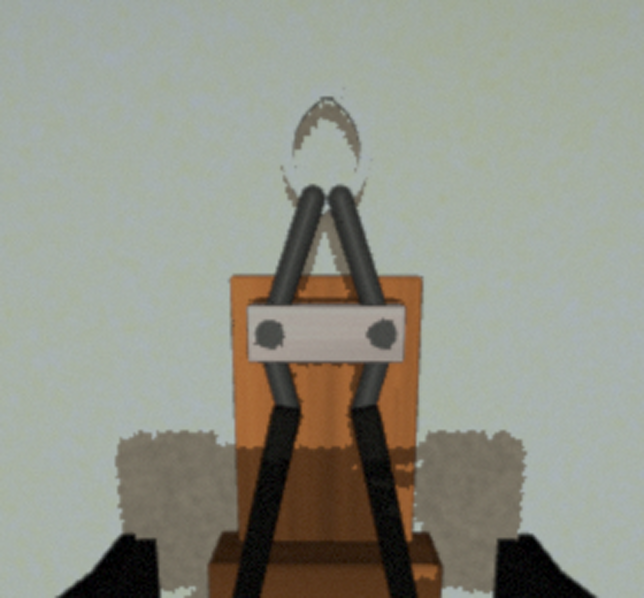

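```bash
python3 - <<'E'
from h import *; import pickle
w=pickle.load(open("pics/wrist1.pkl","rb")); w2=pickle.load(open("pics/wrist2.pkl","rb"))
def plate(d,box):
    x0,y0,x1,y1=box; c=d["img"][y0:y1,x0:x1].astype(int)
    sat=c.max(2)-c.min(2); m=((sat<25)&(c.min(2)>95)).astype(np.uint8)
    n,l,st,ce=cv2.connectedComponentsWithStats(m); i=1+np.argmax(st[1:,4]); return st[i],np.array([x0+st[i,0]+st[i,2]/2-.5,y0+st[i,1]+st[i,3]/2-.5])
s1,a=plate(w,(299,122,359,149)); s2,b=plate(w2,(284,125,362,162)); print(s1,a,s2,b)
p,e=tri([ray(w,a),ray(w2,b)]);print("plate",p.round(4),np.round(e,4))
# width-based height of plate (56 mm)
for q,d,s in((a,w,s1),(b,w2,s2)):
    for z in(.05,.06,.07):
        print(z,np.linalg.norm(onz(d,q+[s[2]/2,0],z)-onz(d,q-[s[2]/2,0],z)).round(4),onz(d,q,z).round(4))
for A,B in [((309.7,136),(296.96,145.2)),((346.7,135.3),(346.5,144.8)),((240+250/3,50+118/3),(180+313/2.3,193/2.3)),((240+276/3,50+118/3),(180+340/2.3,193/2.3)),((240+225/3,50+333/3),(180+288/2.3,405/2.3)),((240+305/3,50+333/3),(180+365/2.3,405/2.3))]:
    p,e=tri([ray(w,A),ray(w2,B)]);print(p.round(4),np.round(e,4))
E
```

```text
[  3   4  52  19 814] [327.5 135. ] [   4    8   68   24 1388] [321.5 144.5]
plate [ 0.5754 -0.1896  0.0524] [0.0003 0.0003]
0.05 0.0575 [ 0.5753 -0.1893  0.05  ]
0.06 0.0558 [ 0.5758 -0.189   0.06  ]
0.07 0.0541 [ 0.5762 -0.1887  0.07  ]
0.05 0.0577 [ 0.5751 -0.19    0.05  ]
0.06 0.0554 [ 0.5759 -0.1898  0.06  ]
0.07 0.0532 [ 0.5767 -0.1896  0.07  ]
[ 0.5699 -0.1709  0.0621] [0.0001 0.0001]
[ 0.5807 -0.2101  0.0502] [0.0003 0.0003]
[ 0.6198 -0.1723  0.0502] [0.0001 0.0001]
[ 0.6224 -0.1813  0.0495] [0.0002 0.0002]
[ 0.5412 -0.1838  0.0309] [0.0001 0.0001]
[ 0.5488 -0.215   0.0235] [0.0002 0.0002]
```

Plate top measures 52–58 mm, which agrees with a mid-height of 50 mm. The TCP is already above the grip point, so I'll descend 111 mm and squeeze.

>>> drive_tool --increments "0 25 0 0 0;0 30 0 0 0;0 30 0 0 0;0 18 0 0 0;0 8 0 0 0;0 0 0 0 0;0 0 0 0 255;0 0 0 0 255;0 0 0 0 255;0 0 0 0 255;0 0 0 0 255;0 0 0 0 255;0 0 0 0 255;0 0 0 0 255" --squeeze 35

```text
time: 7.22
position: [0.5228, -0.205, 0.0318]
tool_rot: [-1.33, 0.998, -0.997]
ft_force: [-2.6, 0.9, 5.9]
grip_width: 0.305
```

```bash
python3 - <<'E'
from h import *
import pickle
s=ctrl.get_state();print(s["time"],s["position"],s["grip_width"]*87,R.from_rotvec(s["tool_rot"]).as_matrix().round(3).tolist(),s["ft_force"],s["torque"])
d=get_image("wrist"); cv2.imwrite(f"pics/wrist3.png",d["img"][:,:,::-1]); pickle.dump(d,open(f"pics/wrist3.pkl","wb"))
E
```

```text
7.225 [ 0.52278329 -0.20504183  0.03175614] 26.54409721783791 [[0.28, -0.0, 0.96], [-0.96, 0.001, 0.28], [-0.001, -1.0, -0.0]] [-2.56811818  0.87596032  5.85802975] [ 0.29736726  0.72641563 -0.03148512]
```

View pics/wrist3.png

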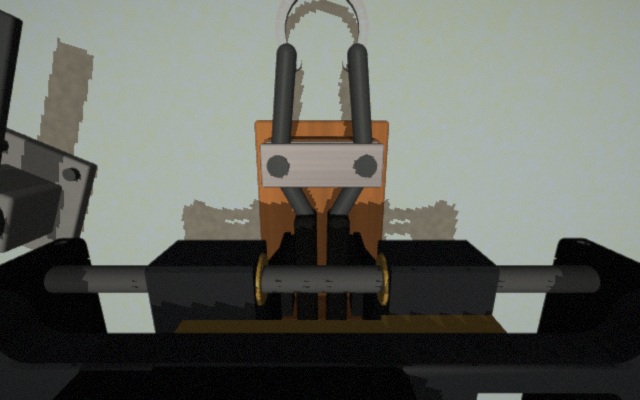

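The handles are squeezed to their stop (about 27 mm), the jaws are parallel and the ring is open. Next is the lift.

>>> drive_tool --increments "0 -4 0 0 255;0 -10 0 0 255;0 -22 0 0 255;0 -30 0 0 255;0 -30 0 0 255;0 -18 0 0 255;0 -6 0 0 255;0 0 0 0 255"

```text
time: 8.28
position: [0.5227, -0.2051, 0.1512]
tool_rot: [-1.33, 0.998, -0.997]
ft_force: [-0.0, -0.1, -2.3]
grip_width: 0.303
```

>>> drive_tool --increments "-12 0 0 0 255;-25 0 1 0 255;-34 0 1 0 255;-34 0 1 0 255;-34 0 1 0 255;-34 0 1 0 255;-34 0 1 0 255;-34 0 0 0 255;-21 0 0 0 255;-10 0 0 0 255;0 0 0 -5 255;0 0 0 -10 255;0 0 0 -10 255;0 0 0 -5 255;0 0 0 0 255;0 0 0 0 255"

```text
time: 10.28
position: [0.4525, 0.0572, 0.1513]
tool_rot: [-1.487, 0.599, -0.599]
ft_force: [-0.0, 0.1, -3.0]
grip_width: 0.3
```

```bash
python3 - <<'E'
from h import *
import pickle
s=ctrl.get_state();print(s["time"],s["position"],s["grip_width"]*87,R.from_rotvec(s["tool_rot"]).as_matrix().round(3).tolist(),s["ft_force"],s["torque"],s["joint_positions"])
for n in("wrist","top","scene"):
    d=get_image(n); cv2.imwrite(f"pics/{n}4.png",d["img"][:,:,::-1]); pickle.dump(d,open(f"pics/{n}4.pkl","wb"))
E
```

```text
10.275 [0.45245696 0.05724083 0.1513259 ] 26.081531544673396 [[0.721, -0.0, 0.693], [-0.693, -0.0, 0.721], [-0.0, -1.0, -0.0]] [-0.00388775  0.14258082 -3.02631791] [-0.10289113  0.11378056  0.05034443] [-0.74844728 -0.06877506  0.54894557  2.02128434  0.03898389  1.17959126
 -0.98105613]
```

View pics/wrist4.png

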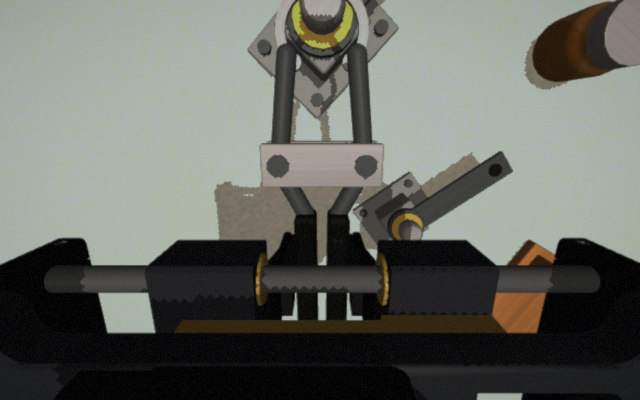

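View pics/scene4.png

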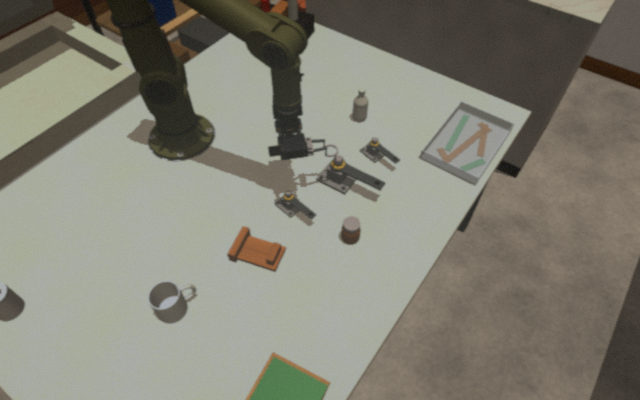

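The pliers hang steady: the plate is at the same pixels, (322,165), as at grasp. The axle shows at (323,15), half hidden behind the ring, so I'll take two offset views of it.

>>> drive_tool --increments "0 -10 10 0 255;0 -20 25 0 255;-20 -10 15 0 255;-30 0 0 0 255;-10 0 0 0 255;0 0 0 0 255;0 0 0 0 255"

```text
time: 11.3
position: [0.4446, 0.1342, 0.1918]
tool_rot: [-1.487, 0.598, -0.599]
ft_force: [0.5, -0.6, -3.5]
grip_width: 0.303
```

```bash
python3 - <<'E'
from h import *
import pickle
s=ctrl.get_state();print(s["time"],s["position"])
for n in("wrist",):
    d=get_image(n); cv2.imwrite(f"pics/{n}5.png",d["img"][:,:,::-1]); pickle.dump((d,s),open(f"pics/{n}5.pkl","wb"))
E
```

```text
11.3 [0.44462023 0.13423807 0.19175093]
```

>>> drive_tool --increments "20 0 0 0 255;40 0 0 0 255;40 0 0 0 255;20 0 0 0 255;0 0 0 0 255;0 0 0 0 255"

```text
time: 12.1
position: [0.5301, 0.0525, 0.1913]
tool_rot: [-1.487, 0.598, -0.596]
ft_force: [-1.2, 0.3, -3.0]
grip_width: 0.304
```

```bash
python3 - <<'E'
from h import *
import pickle
s=ctrl.get_state();print(s["time"],s["position"],s["tool_rot"])
for n in("wrist",):
    d=get_image(n); cv2.imwrite(f"pics/{n}6.png",d["img"][:,:,::-1]); pickle.dump((d,s),open(f"pics/{n}6.pkl","wb"))
E
```

```text
12.1 [0.53007429 0.05253135 0.1913084 ] [-1.48711623  0.59778347 -0.59639001]
```

View pics/wrist5.png

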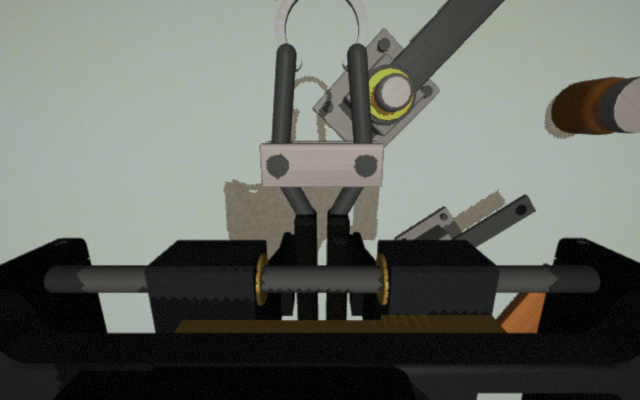

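View pics/wrist6.png

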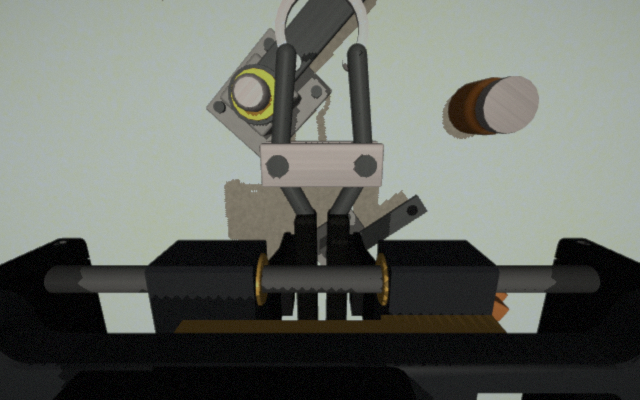

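Both views show the axle clear of the jaws: tip at about (394,94) in the first and (251,93) in the second, with the yellow washer around it.

```bash
cat >> h.py <<'E'
import pickle
from scipy.optimize import least_squares
def washer(d,c,r=34):
    x0,y0=int(c[0]-r),int(c[1]-r); im=d["img"][y0:y0+2*r,x0:x0+2*r].astype(int)
    m=((im[:,:,0]-im[:,:,2]>45)).astype(np.uint8)
    ys,xs=np.where(m); cn=np.stack([xs+x0,ys+y0],1); return cn,m
def outer_circle(d,cn,z,R0):
    # points of mask cast to plane z; outer boundary fitted with known radius
    h=cv2.convexHull(cn.astype(np.int32))[:,0]
    P=np.array([onz(d,u,z)[:2] for u in h.astype(float)])
    f=least_squares(lambda p:np.linalg.norm(P-p[:2],axis=1)-p[2],[*P.mean(0),R0],loss="soft_l1",f_scale=.0007)
    g=least_squares(lambda p:np.linalg.norm(P-p[:2],axis=1)-R0,P.mean(0),loss="soft_l1",f_scale=.0007)
    return f.x,g.x,np.std(np.linalg.norm(P-g.x,axis=1))
E
python3 - <<'E'
from h import *
tips=[]
for n,c in ((5,(392,96)),(6,(253,95))):
    d,s=pickle.load(open(f"pics/wrist{n}.pkl","rb"))
    cn,m=washer(d,c); print(n,"washer",*outer_circle(d,cn,.076,.022))
    x0,y0=c[0]-40,c[1]-40; im=d["img"][y0:y0+80,x0:x0+80,::-1]
    cv2.imwrite(f"pics/ax{n}.png",cv2.resize(im,None,fx=7,fy=7,interpolation=cv2.INTER_CUBIC))
    cv2.imwrite(f"pics/rg{n}.png",cv2.resize(d["img"][0:200,240:400,::-1],None,fx=3.5,fy=3.,interpolation=cv2.INTER_CUBIC))
    g=cv2.cvtColor(d["img"],cv2.COLOR_RGB2GRAY); print(np.round(cv2.mean(d["img"][88:98,c[0]-3:c[0]+5]),0))
    P=s["position"];Rt=R.from_rotvec(s["tool_rot"]).as_matrix()
    gp=P+Rt@[0,-.0187,0]
    rc=P+Rt@[0,-.0187+.03,.12]; print("ring pred",rc.round(4),proj(d,rc).round(1),"plate",proj(d,gp+Rt@[0,-.010,.055]).round(1), "ring inner pts",proj(d,[rc+Rt@[.019,-.002,0],rc+Rt@[-.019,-.002,0]]).round(1).tolist(), proj(d,[rc+Rt@[.024,-.002,0],rc+Rt@[-.024,-.002,0]]).round(1).tolist())
E
```

```text
5 washer [0.55452682 0.16211853 0.02164847] [0.55441872 0.16219346] 0.0008340812933843825
[170. 166. 158.   0.]
ring pred [0.5278 0.2208 0.1805] [[320.1  30.4]] plate [[319.7 165.2]] ring inner pts [[356.7, 29.3], [283.5, 29.3]] [[366.4, 29.3], [273.8, 29.3]]
6 washer [0.55437188 0.1623256  0.02165438] [0.55447626 0.16218328] 0.0010152776323494722
[172. 168. 160.   0.]
ring pred [0.6131 0.1392 0.18  ] [[320.   30.3]] plate [[319.7 165.1]] ring inner pts [[356.6, 29.2], [283.4, 29.2]] [[366.3, 29.2], [273.8, 29.2]]
```

View pics/ax5.png

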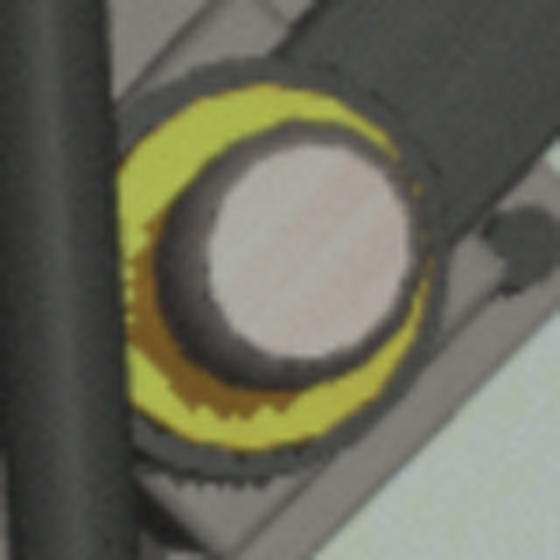

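View pics/ax6.png

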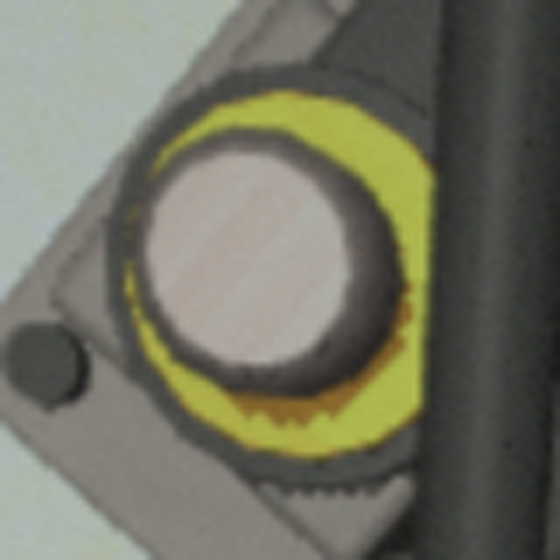

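View pics/rg5.png

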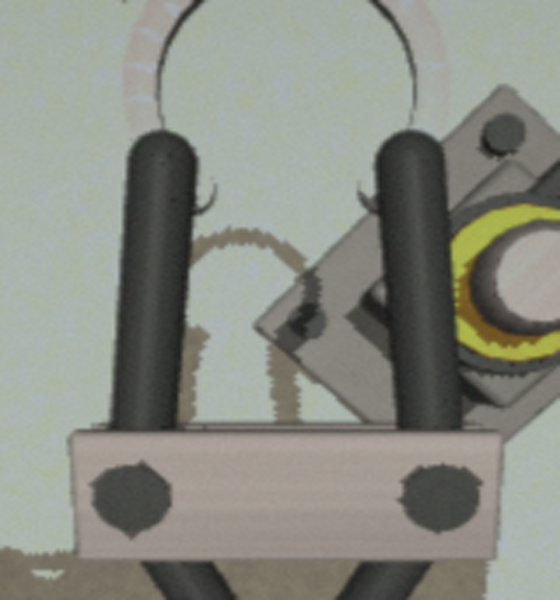

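```bash
python3 - <<'E'
from h import *
rs=[]
for n,c in ((5,(396,92)),(6,(250,92))):
    d,s=pickle.load(open(f"pics/wrist{n}.pkl","rb"))
    im=d["img"].astype(int); m=(im.min(2)>110).astype(np.uint8)
    n_,l,st,ce=cv2.connectedComponentsWithStats(m,connectivity=4); i=l[c[1],c[0]]; print(st[i],ce[i]); rs.append(ray(d,ce[i])); print(onz(d,ce[i],.102))
print(tri(rs))
E
```

```text
[381  76  30  31 699] [395.49499285  91.43776824]
[0.5547839 0.162302  0.102    ]
[234  76  29  31 703] [247.9374111   91.39260313]
[0.55461853 0.16251761 0.102     ]
(array([0.55466862, 0.16237439, 0.10257121]), [np.float64(2.071769672853383e-05), np.float64(2.0717696728543696e-05)])
```

>>> drive_tool --increments "-15 0 -6 0 255;-25 0 -10 0 255;-15 0 -6 0 255;-5 6 -2 0 255;0 18 0 0 255;0 20 0 0 255;0 14 0 0 255;0 8 0 0 255;0 0 0 0 255;0 0 0 0 255"

```text
time: 13.4
position: [0.4711, 0.0764, 0.1261]
tool_rot: [-1.486, 0.596, -0.598]
ft_force: [-0.0, 0.1, -2.3]
grip_width: 0.302
```

```bash
python3 - <<'E'
from h import *
s=ctrl.get_state();print(s["time"],s["position"],s["grip_width"],s["ft_force"])
for n in("wrist","scene","top"):
    d=get_image(n); cv2.imwrite(f"pics/{n}7.png",d["img"][:,:,::-1]); pickle.dump((d,s),open(f"pics/{n}7.pkl","wb"))
    if n=="wrist": cv2.imwrite(f"pics/rg7.png",cv2.resize(d["img"][0:180,230:410,::-1],None,fx=4,fy=3.3,interpolation=cv2.INTER_CUBIC))
    if n=="scene": cv2.imwrite(f"pics/sc7.png",cv2.resize(d["img"][120:220,260:400,::-1],None,fx=5,fy=5,interpolation=cv2.INTER_CUBIC))
E
```

```text
13.4 [0.47113484 0.07638866 0.12612498] 0.302164509587273 [-0.04938643  0.14309182 -2.31838748]
```

View pics/rg7.png

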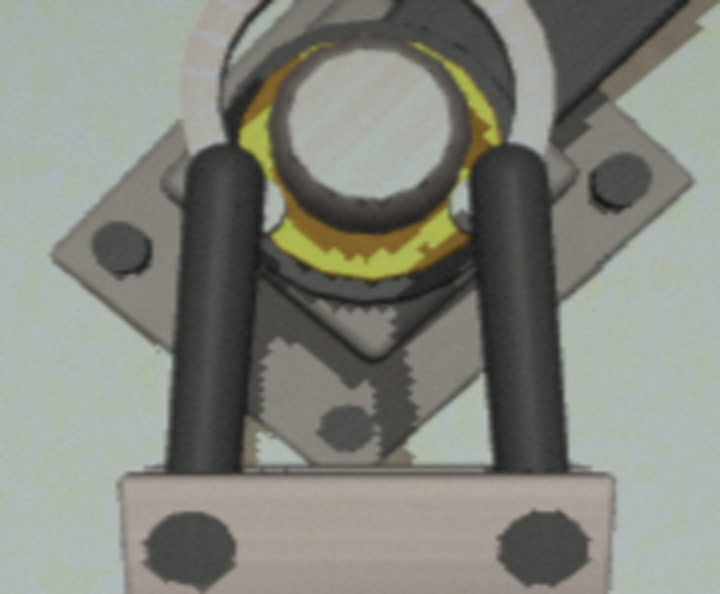

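View pics/sc7.png

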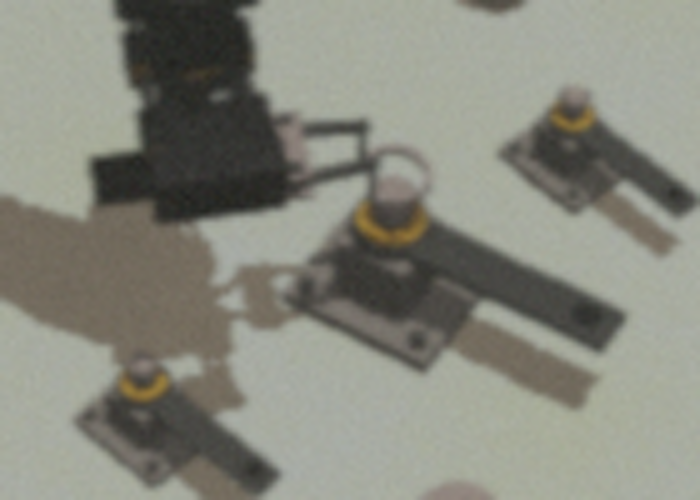

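The tip (322.3, 38) is laterally centred in the ring. I'll check the fore-aft offset by fitting the ring arc.

```bash
python3 - <<'E'
from h import *
for n in (5,6,7):
    d,s=pickle.load(open(f"pics/wrist{n}.pkl","rb"))
    im=cv2.GaussianBlur(d["img"],(3,3),0).astype(int)
    m=((im[:,:,0]-im[:,:,1]>=1)&(im.min(2)>110)).astype(np.uint8); m[60:]=0; m[:,:265]=0; m[:,378:]=0
    m=cv2.morphologyEx(m,cv2.MORPH_OPEN,np.ones((3,3)))
    P0=s["position"];Rt=R.from_rotvec(s["tool_rot"]).as_matrix(); rc=P0+Rt@[0,-.0187+.03,.12]; zt=rc[2]+.002
    ys,xs=np.where(m)
    P=np.array([ (Rt.T@(onz(d,(x,y),zt)-rc))[[0,2]] for x,y in zip(xs,ys)])
    rr=np.linalg.norm(P-[.001,0],axis=1); k=(rr>.0165)&(rr<.0265); P=P[k]
    f=least_squares(lambda p:np.linalg.norm(P-p[:2],axis=1)-.0215,[0,0],loss="soft_l1",f_scale=.001)
    print(n,len(P),"ring centre rel FK (tool x,z mm)",(f.x*1e3).round(2), "r pctl",np.percentile(np.linalg.norm(P-f.x,axis=1),[2,50,98]).round(4), np.degrees(np.ptp(np.arctan2(*(P-f.x).T))).round(0))
    if n==7:
        mm=(d["img"].astype(int).min(2)>110).astype(np.uint8); _,l,st,ce=cv2.connectedComponentsWithStats(mm,connectivity=4); i=l[38,322]; print(st[i],ce[i])
        t=onz(d,ce[i],.102); print("tip",t,"rel FK ring (tool x,z mm)",(Rt.T@(t-rc)*1e3).round(2)); cn,_=washer(d,(322,45),40); w=outer_circle(d,cn,.076,.022); print(w, (Rt.T@(np.array([*w[1],.076])-rc)*1e3).round(2))
E
```

```text
5 254 ring centre rel FK (tool x,z mm) [ 0.3 -0.4] r pctl [0.0191 0.0221 0.0268] 201.0
6 419 ring centre rel FK (tool x,z mm) [0.7  0.64] r pctl [0.019  0.0222 0.0257] 177.0
7 323 ring centre rel FK (tool x,z mm) [-0.07 -0.83] r pctl [0.0189 0.0223 0.0252] 216.0
[ 302   15   41   45 1463] [321.97265892  37.06493506]
tip [0.55484981 0.16235551 0.102     ] rel FK ring (tool x,z mm) [ 1.   12.94 -0.03]
(array([0.55450835, 0.16207487, 0.02163147]), array([0.55452114, 0.16205349]), np.float64(0.00021920538892835183)) [ 0.95 38.94 -0.51]
```

Ring and axle agree within about 1 mm. I'll slide down gently and watch the force.

>>> drive_tool --increments "0 4 0 0 255;0 5 0 0 255;0 5 0 0 255;0 5 0 0 255;0 4 0 0 255;0 2 0 0 255;0 0 0 0 255"

```text
time: 14.42
position: [0.4705, 0.0763, 0.1004]
tool_rot: [-1.487, 0.597, -0.597]
ft_force: [0.9, -0.2, -1.7]
grip_width: 0.3
```

>>> drive_tool --increments "0 2 0 0 255;0 3 0 0 255;0 2.5 0 0 255;0 1.5 0 0 255;0 0.5 0 0 255;0 0 0 0 255;0 0 0 0 255;0 0 0 0 255"

```text
time: 15.42
position: [0.4706, 0.0763, 0.0911]
tool_rot: [-1.487, 0.597, -0.597]
ft_force: [-0.6, -0.4, -2.3]
grip_width: 0.304
```

```bash
python3 - <<'E'
from h import *
s=ctrl.get_state();print(s["time"],s["position"],s["grip_width"],s["ft_force"],s["torque"])
for n in("wrist","scene"):
    d=get_image(n); cv2.imwrite(f"pics/{n}8.png",d["img"][:,:,::-1]); pickle.dump((d,s),open(f"pics/{n}8.pkl","wb"))
    if n=="wrist": cv2.imwrite(f"pics/rg8.png",cv2.resize(d["img"][0:180,230:410,::-1],None,fx=4,fy=3.3,interpolation=cv2.INTER_CUBIC))
    if n=="scene": cv2.imwrite(f"pics/sc8.png",cv2.resize(d["img"][140:200,300:380,::-1],None,fx=9,fy=9,interpolation=cv2.INTER_CUBIC))
E
```

```text
15.425 [0.47063689 0.07634094 0.09113059] 0.3037335817177814 [-0.63311848 -0.41682577 -2.25249276] [-0.17230731  0.19009664  0.05777415]
```

View pics/rg8.png

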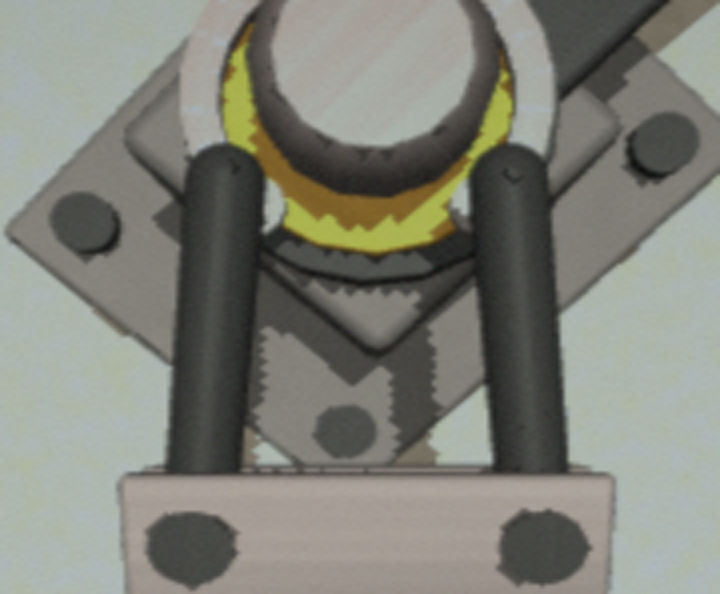

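View pics/sc8.png

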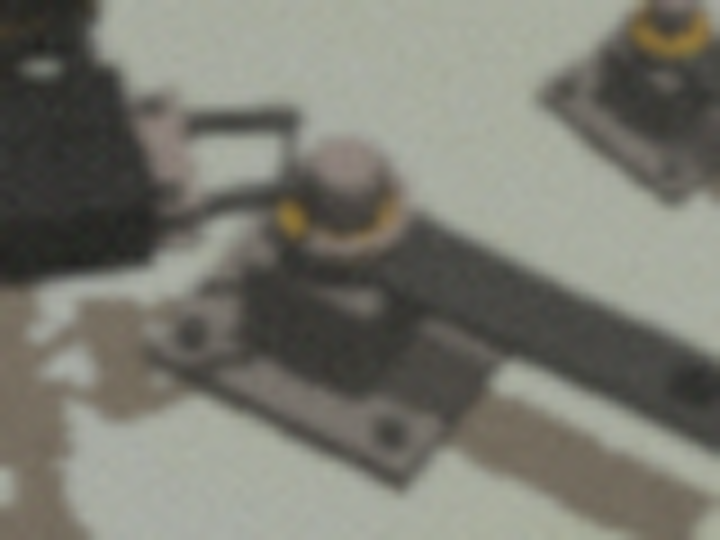

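>>> drive_tool --increments "0 -0.6 0 0 255;0 0 0 0 255;0 0 0 0 255"

```text
time: 15.9
position: [0.4706, 0.0763, 0.0917]
tool_rot: [-1.487, 0.597, -0.597]
ft_force: [0.3, -0.3, -2.2]
grip_width: 0.304
```

```bash
python3 - <<'E'
from h import *
s=ctrl.get_state();print(s["time"],s["position"],s["grip_width"],s["ft_force"],np.abs(s["qd"]).max())
w3=pickle.load(open("pics/wrist3.pkl","rb")); d=get_image("wrist")
def box(im):
    c=im[130:200,245:400].astype(int); m=((c.max(2)-c.min(2)<32)&(c[:,:,0]-c[:,:,1]>0)&(c.min(2)>90)).astype(np.uint8)
    m=cv2.morphologyEx(m,cv2.MORPH_OPEN,np.ones((5,5)))
    _,l,st,ce=cv2.connectedComponentsWithStats(m); i=1+np.argmax(st[1:,4]); return st[i],ce[i]
print(box(w3["img"]),box(d["img"]))
f=lambda im:np.float32(cv2.cvtColor(im[143:188,260:386],cv2.COLOR_RGB2GRAY))
print(cv2.phaseCorrelate(f(w3["img"]),f(d["img"])))
# jaw tips (dark tubes) vertical extent in both: columns 284,358
for im in (w3["img"],d["img"]):
    g=im.max(2); print([ [int(v) for v in g[36:52,c]] for c in (284,358)])
E
```

```text
15.9 [0.4705855  0.07631037 0.09168119] 0.304321721907673 [ 0.27650784 -0.31273522 -2.18574316] 0.0009695313191553959
(array([  15,   14,  124,   43, 4440], dtype=int32), array([76.30765766, 34.65202703])) (array([   0,   14,  138,   56, 5189], dtype=int32), array([71.95201388, 38.8770476 ]))
((-0.3843988526970179, 0.21117235286954994), 0.8207326468494204)
[[164, 163, 166, 168, 170, 169, 167, 121, 65, 54, 55, 56, 57, 62, 64, 69], [133, 134, 152, 156, 155, 159, 158, 100, 57, 54, 56, 59, 60, 62, 67, 69]]
[[164, 163, 166, 167, 168, 167, 169, 118, 65, 52, 57, 59, 61, 65, 65, 70], [148, 160, 163, 165, 163, 173, 171, 107, 60, 55, 56, 58, 63, 67, 65, 72]]
```

The pliers have not moved in the grip: their image is within 0.4 px of the one at grasp. That puts the ring at z = 79.9 mm, with no contact force beyond the weight. Handing in.

```bash
python3 - <<'E'
from bench import workorder,ctrl
print(workorder.close_job()); s=ctrl.get_state(); print(s["time"],s["position"],s["ft_force"])
E
```

```text
the job is handed in; nothing more can be done
None
the job is handed in; nothing more can be done
```

The spread ring is around the groove of the largest hinge (the middle of the three). I handed the job in at about 16 s with the handles still squeezed at 35 N.

**Last checks:**
- **Height:** ring mid-thickness at about 79.9 mm, against 80 mm for the middle of the groove. This uses the 50 mm start height from the text. My own plate height readings were noisy (about 52–58 mm for its top face).
- **Centring:** within about 1 mm of the axle line. The washer and axle-tip estimates agreed with each other to about 0.5 mm. The fitted ring centre varied by up to 0.8 mm fore and aft between views, and the wrist camera showed a sideways offset of about 1 mm. I cancelled that offset by measuring ring and axle in the same view.
- **Contact:** vertical force was −2.2 N, the same as when hanging free, so the ring was not leaning on the hinge. The arm was still.
- **Grip:** the handles read about 26.5 mm over their outer faces, a little under the stated 28 mm. I put this down to pads or scale, since the jaws looked parallel. The pliers had not moved in the gripper since the grasp (within 0.4 px).
- **Bystanders:** I planned the moves clear of the bottle, jar and mug, and saw no sign of contact. I did not measure their positions again at the end.

One plate-outline check at the end failed because the plate merged with the background. I relied on an image-shift comparison and the jaw-tip edges instead.

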